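Park the chisel in its edge guard

ROBOT

A 6-joint arm with a two-finger parallel gripper is mounted at the origin on a cart in front of the work surface, level with it; the furniture and walls round the work are solid. World frame = base frame: x ahead of the robot, y to its left, z up, the work surface at z = 0. Lengths are in m, angles in rad, forces in N, time in s.
With the tool pointing down it reaches from about 0.375 to 0.9 m from the base axis. Payload 3.1 kg.
Tool frame: the origin (TCP) lies midway between the tips of the shut fingers; the grasp point (between the pads) lies 19 mm behind it; x points along the fingers, z is the direction in which the jaws open and shut, and the axes are right-handed (so a half turn about x gives the same grasp; the last joint's range is limited). The gripper opens to 85 mm and grips with 20 to 120 N. Pads are 22 mm wide; open, the fingers measure 114 mm over their backs; the gripper's body (76 mm by 85 mm) begins 54 mm behind the grasp point. The pads swing forward as they close: fully open they stand 13 mm farther back than shut.
Start: joints at [1.065, 0.527, 1.433, -0, 1.181, -0.178], TCP at [0.201, 0.592, 0.198] pointing down, gripper open.
Joint ranges: [-3.08, 3.08], [-0.75, 2.2], [0.22, 2.44], [-1.43, 4.57], [0, 2.65], [-2.85, 2.85]. Speed limits (rad/s): [2.79, 2.79, 3.14, 3.14, 3.14, 3.14].

INTERFACE

Orientations are given as a unit quaternion [x, y, z, w].
In Python, from station import status, snapshot, camera_params, ticket gives the robot as it stands.
- The arm moves only by the tool arm_command, never from a script. Its argument "series" is a list that holds one entry, the list of rows, each a list of 4 numbers: the shift along the tool's x, y, z in mm, then the turn about the tool's x in rad. A call has 1 to 10 rows; each row shifts and turns the commanded pose from where the row before left it, along the tool's axes as they then stand; what a row does not reach is not made up. A row lasts 1/10 s, in which the tool goes at most 50 mm and 8.59 degrees, less where a joint would pass 70% of its speed; a pose out of reach is approached as far as the arm can. A call is refused whole if a number of a shift passes 50 or a number of a turn 0.15, either way. A call with a gripper value outside its range is refused whole. "jaw" is the opening in per cent of the stroke, from 0 (shut) to 100 (fully open), set as the call begins (left out, the last holds). The fingers move at their own pace and stop on an object; "force" is the grip in N (left out, the last holds). Time passes only in rows, so rows that do not move let the fingers close. It gives the time, the measured TCP pose, the force and the opening at its end, in the units of the state.
- status.sense(): the state, without advancing time (a new reading comes with each control period).
- snapshot(name): name is "scene" or "side" or "wrist"; returns the picture (384x512x3 uint8, red, green, blue); there is no depth.
- camera_params(name): a dict with "fovy" (degrees; the focal length in pixels is half the picture's height over the tangent of half this angle, whatever the lens; pixels are square), "cx", "cy" (the principal point, pixels), "k1" (the pictures are not rectified: a ray, as slopes to the right and down, at radius r is drawn at 1 + k1 r^2 times it, then the intrinsics apply), "extrinsics" (4x4, takes a point from camera to world coordinates); the wrist camera has in their place "mount" (4x4, takes a point from camera to tool coordinates, whose origin is the TCP and whose axes are the tool frame's). Camera axes: x right, y down, z forward; pixel columns grow to the right and rows downward; lengths in m; the calibration is good to about 2 mm. A picture is of the moment at which its call begins: read the wrist's pose just before it. camera_params takes no time and is no camera call.
- ticket.sign_off(): hands the job in, once; it reports no verdict.
The state is a dict: "t": time; "q": joint angles; "qd": joint speeds; "tau": joint torques, N m; "tcp_pos": TCP position; "tool_rot": TCP orientation; "force": force on the tool from outside, world axes, zero at the start; "ft_torque": the same for the moment, N m; "finger_gap": opening from 0.0 (shut) to 1.0 (fully open).
Only numpy, scipy, OpenCV 4.12 (cv2) and the standard library are available. Lean on these libraries where they do the work, as an engineer would, in place of code of your own. Each camera call takes 0.05 s, during which the arm holds its last target. There are 200 camera calls.

TASK

Put the wood chisel that lies beside the screwdriver in front of you away in the wooden edge guard: slide its blade through the guard's open mouth, under the roof, until the cutting edge is about two thirds of the way into the tunnel, and leave the chisel lying flat and straight along the guard's board. Leave the screwdriver lying where it is.

Things in the scene. Friction and masses are not known exactly. Their poses are not given: they have to be found in the camera images.
- chisel: Wood chisel lying flat, 220 mm long, about 0.16 kg. Origin under its middle, z up. Length along its own y: the eight-sided wooden handle, 28 mm thick and high, runs from y = +3 to +110 mm (grip from above across x, e.g. at y = +45 mm); neck (20 mm thick, to y = -20 mm) and blade point to -y, cutting edge at y = -110 mm. Blade 20 mm wide, 4 mm thick, 13 mm above the handle's underside.
- chisel_edge (a point): Middle of the chisel's cutting edge, at the tip of the blade, on the chisel's centre line, 110 mm from the chisel's origin along its -y and 13 mm above its underside.
- edge_guard: Wooden edge guard, fixed: a 260 mm (x) by 110 mm (y) board, 12 mm thick, with a roofed tunnel on its far end. Origin under the board's middle, x along it into the tunnel, z up. The tunnel's only opening is at x = +50 mm, faces -x (to the robot), 50 mm wide about y = 0, from z = 12 to 48 mm; closed back at x = +120 mm; roof top z = 56 mm. The open board (x = -130 to +50 mm) carries the handle.
- screwdriver_red: Flat screwdriver with fluted handle, a bystander: 218 mm long, handle 26 mm thick, thin round shank. Origin under its middle, length along its own y, blade towards -y.

How it is judged:
By the outcome, as a careful person would: the job done as asked, in the order asked, and still so for the second after the job is handed in, with the robot touching nothing.
It also fails if it takes over 42 s, if anything falls off the work surface, if the arm or the gripper's body presses on something with over 40 N, if the wrist force passes 120 N, or if a joint passes its speed limit or range.

## Working session

There is one attempt and no reset: what is moved stays moved. The work goes in short steps, Python scripts to look and compute and a tool call to move; the robot and the scene stay as the last step left them, time stands still between calls to the robot, and variables do not carry over. Pictures are saved under pics/ and viewed, about 8 in all and at most 12, crops included, and the job is handed in when it is done.

Besides the shell and the picture viewer there is one more tool, called as name(argument=value, ...) on one line, values as JSON. arm_command: Moves the arm, as the interface text tells. Its arguments: {"type":"object","properties":{"series":{"type":"array"},"jaw":{"type":"number"},"force":{"type":"number"}},"required":["series"]}

```bash
mkdir -p pics; ls
cat > h.py <<'E'
import numpy as np, cv2
from scipy.spatial.transform import Rotation as R
from station import status, snapshot, camera_params, ticket
def K(p):
    f=192/np.tan(np.radians(p["fovy"])/2); return f
def T(name,s=None):
    p=camera_params(name)
    if name!="wrist": return np.array(p["extrinsics"])
    s=s or status.sense(); M=np.eye(4); M[:3,:3]=R.from_quat(s["tool_rot"]).as_matrix(); M[:3,3]=s["tcp_pos"]
    return M@np.array(p["mount"])
def pix2w(name,uv,z,E=None):
    p=camera_params(name); f=K(p); E=T(name) if E is None else E
    d=(np.array(uv,float)-[p["cx"],p["cy"]])/f; u=d.copy()
    for _ in range(30): u=d/(1+p["k1"]*(u@u))
    r=E[:3,:3]@np.array([u[0],u[1],1]); o=E[:3,3]; return o+r*(z-o[2])/r[2]
def w2pix(name,P,E=None):
    p=camera_params(name); E=T(name) if E is None else E
    c=np.linalg.inv(E)@np.append(P,1); u=c[:2]/c[2]; u=u*(1+p["k1"]*(u@u)); return u*K(p)+[p["cx"],p["cy"]]
def snap(name,fn,crop=None,k=1):
    im=snapshot(name)[:,:,::-1]
    if crop: a,b,c,d=crop; im=im[b:d,a:c]
    cv2.imwrite("pics/"+fn,cv2.resize(np.ascontiguousarray(im),None,fx=k,fy=k,interpolation=cv2.INTER_CUBIC))
E
python3 - <<'E'
from h import *
s=status.sense(); print({k:np.round(v,3) for k,v in s.items()})
print(R.from_quat(s["tool_rot"]).as_matrix().round(3))
for n in("scene","side","wrist"):
    p=camera_params(n);print(n,p["fovy"],p["k1"],T(n).round(3).tolist())
snap("scene","scene0.png",None,1.5); snap("side","side0.png",None,1.5)
E
```

```text
pics
{'t': np.float64(0.0), 'q': array([ 1.065,  0.528,  1.434, -0.   ,  1.181, -0.178]), 'qd': array([ 0.001,  0.002, -0.002, -0.001, -0.001,  0.   ]), 'tau': array([ 1.0000e-03, -4.4235e+01, -1.7803e+01, -0.0000e+00,  8.0000e-03,
       -0.0000e+00]), 'tcp_pos': array([0.2  , 0.591, 0.197]), 'tool_rot': array([-0.412,  0.575,  0.412,  0.574]), 'force': array([-1.084,  0.018, -0.517]), 'ft_torque': array([-0.026, -0.058,  0.028]), 'finger_gap': np.float64(0.999)}
[[-0.001 -0.947  0.321]
 [-0.002  0.321  0.947]
 [-1.     0.    -0.002]]
scene 45.12656345475376 -0.12187752372412528 [[0.643, -0.507, 0.574, -0.111], [-0.766, -0.44, 0.469, -0.627], [0.015, -0.741, -0.672, 0.834], [0.0, 0.0, 0.0, 1.0]]
side 42.06941339466405 0.032153900657694544 [[0.979, -0.085, 0.186, 0.343], [-0.204, -0.374, 0.905, -1.124], [-0.007, -0.923, -0.384, 0.475], [0.0, 0.0, 0.0, 1.0]]
wrist 69.0385438168039 -0.046721005890853706 [[0.322, 0.895, 0.308, 0.121], [0.947, -0.303, -0.106, 0.618], [-0.002, 0.326, -0.945, 0.374], [0.0, 0.0, 0.0, 1.0]]
```

View pics/scene0.png

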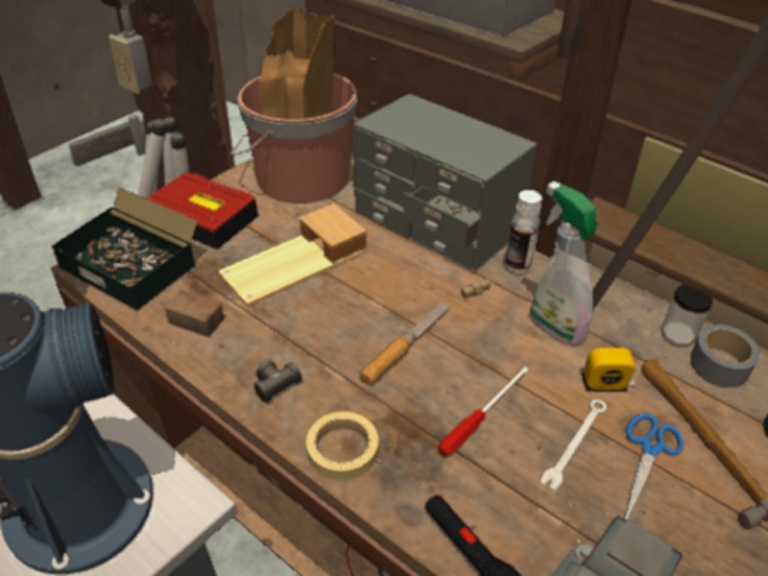

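View pics/side0.png

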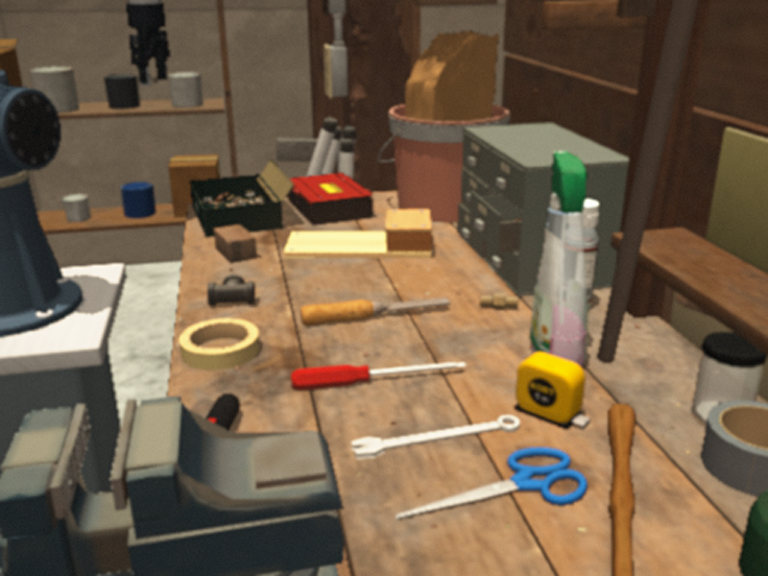

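The scene view shows the chisel with its butt near (365,375) and edge near (446,308). The guard's board is around (275,268) with its roof at (335,233), and the screwdriver is around (485,410). I'll enlarge both views.

Run:
```python
from h import *
a=snapshot("scene")[:,:,::-1][130:262,140:308]; b=snapshot("side")[:,:,::-1][130:226,180:310]
f=lambda i,k:cv2.resize(np.ascontiguousarray(i),None,fx=k,fy=k,interpolation=cv2.INTER_CUBIC)
cv2.imwrite("pics/sc_c.png",f(a,4.5)); cv2.imwrite("pics/si_c.png",f(b,6))
```

```text
(no output)
```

View pics/sc_c.png

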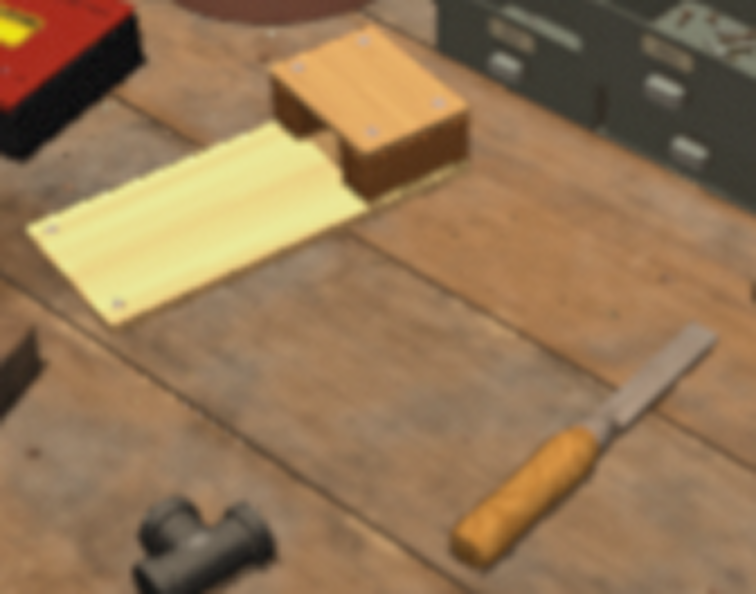

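View pics/si_c.png

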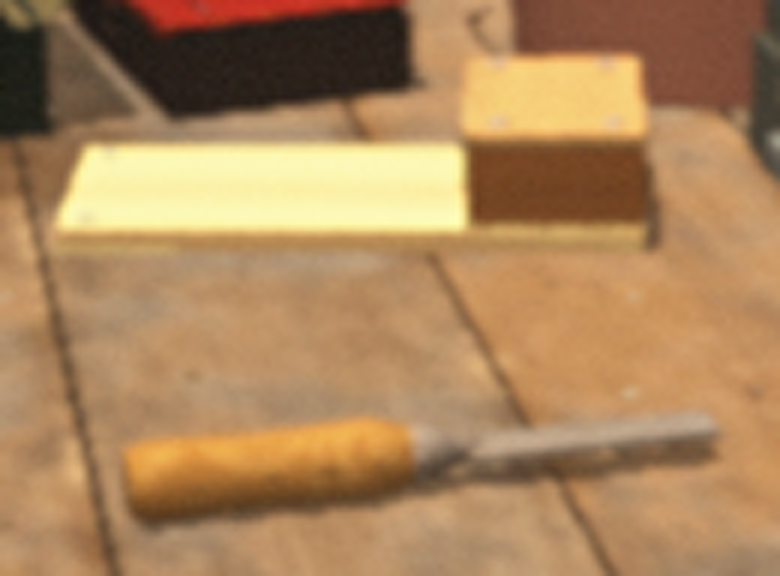

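Scene crop readings:
- Board near corners: (28,230) and (115,325).
- Roof corners: (272,72), (370,155), (468,103) and (365,28).
- Chisel edge middle: (705,331). Handle silhouette midpoints: (470,551) and (586,440).

Side crop readings:
- Board: (58,230), (82,143) and (645,228).
- Roof: (465,137), (647,137), (470,57) and (640,57).
- Chisel edge: (713,427).

Next I'll fit the poses.

```bash
cat > fit.py <<'E'
from h import *
from scipy.optimize import least_squares
sc=lambda u,v:((u+.5)/4.5-.5+140,(v+.5)/4.5-.5+130)
si=lambda u,v:((u+.5)/6-.5+180,(v+.5)/6-.5+130)
G=[("scene",sc(28,230),(-.13,.055,.012)),("scene",sc(115,325),(-.13,-.055,.012)),("scene",sc(272,72),(.05,.055,.056)),("scene",sc(370,155),(.05,-.055,.056)),("scene",sc(468,103),(.13,-.055,.056)),("scene",sc(365,28),(.13,.055,.056)),
("side",si(58,230),(-.13,-.055,.012)),("side",si(82,143),(-.13,.055,.012)),("side",si(645,228),(.13,-.055,.012)),("side",si(465,137),(.05,-.055,.056)),("side",si(470,57),(.05,.055,.056)),("side",si(640,57),(.13,.055,.056)),("side",si(647,137),(.13,-.055,.056))]
C=[("scene",sc(705,331),(0,-.11,.015)),("scene",sc(470,551),(0,.108,.014)),("scene",sc(586,440),(0,.003,.014)),
("side",si(713,427),(0,-.11,.015)),("side",si(128,482),(0,.110,.014)),("side",si(413,448),(0,.003,.014))]
def fit(L,x0):
    E={n:T(n) for n in("scene","side")}
    def g(p):
        c,s=np.cos(p[2]),np.sin(p[2])
        return np.concatenate([w2pix(n,(p[0]+c*q[0]-s*q[1],p[1]+s*q[0]+c*q[1],q[2]),E[n])-uv for n,uv,q in L])
    r=least_squares(g,x0,loss="soft_l1"); print(r.x.round(4),np.degrees(r.x[2]).round(2)); print(g(r.x).reshape(-1,2).round(1).tolist())
for n,uv in(("scene",sc(705,331)),("side",si(713,427))): print(pix2w(n,uv,.015).round(4))
fit(G,[.55,.35,0]); fit(C,[.5,.1,1.57])
E
python3 fit.py
```

```text
[ 0.6404 -0.1489  0.015 ]
[ 0.6413 -0.1528  0.015 ]
[ 0.5592  0.1412 -0.2138] -12.25
[[-0.4, -0.1], [-0.2, 0.4], [-0.7, -1.0], [-0.8, -0.5], [0.9, 0.5], [1.6, -0.7], [-0.6, 0.4], [0.5, 1.1], [0.5, 0.4], [-0.0, -0.3], [-0.7, 0.3], [-0.4, 0.2], [0.5, -0.4]]
[ 0.5324 -0.1512  1.597 ] 91.5
[[0.2, -0.5], [-0.8, -0.1], [0.5, -0.4], [-0.1, -0.9], [-0.8, 0.8], [0.5, 1.3]]
```

Guard origin is (0.559, 0.141) with yaw -12.25°. Chisel origin is (0.532, -0.151) with yaw 91.5°, so its blade points along +x. I'll move toward the chisel along an outward arc.

arm_command(series=[[[0, -41, -24, 0], [0, -41, -24, 0], [0, -41, -24, 0], [0, -41, -24, 0], [0, -41, -24, 0], [0, -41, -24, 0], [0, -41, -24, 0], [0, -41, -24, 0], [0, 0, 0, -0.15], [0, 0, 0, -0.15]]], jaw=100, force=60)

```text
t: 1.2
tcp_pos: [0.4509, 0.3031, 0.1977]
tool_rot: [-0.494, 0.506, 0.494, 0.506]
force: [-1.4, 1.2, 0.1]
finger_gap: 1.003
```

```bash
cat > go.py <<'E'
import sys
from h import *
def need(xyz,yaw):  # yaw of tool z, deg
    s=status.sense(); M=R.from_quat(s["tool_rot"]).as_matrix(); y=np.degrees(np.arctan2(M[1,2],M[0,2]))
    d=M.T@(np.array(xyz)-s["tcp_pos"])*1000
    print("t",round(float(s["t"]),2),"tcp",np.round(s["tcp_pos"],4),"yaw",y.round(2),"F",np.round(s["force"],1),"gap",round(float(s["finger_gap"]),3),"q",np.round(s["q"],2))
    print("need mm",d.round(1),"turn",np.radians(y-yaw).round(4))
if __name__=="__main__":
    a=list(map(float,sys.argv[1:])); need(a[:3],a[3])
E
python3 go.py .487 -.152 .15 91.5
```

```text
t 1.2 tcp [0.4509 0.3031 0.1977] yaw 88.59 F [-1.4  1.2  0.1] gap 1.003 q [ 0.39  0.42  1.64  0.    1.09 -1.16]
need mm [  47.8  -47.3 -454.1] turn -0.0507
```

arm_command(series=[[[0, 0, -25, -0.05], [4, -2.5, -45, 0], [4, -2.5, -50, 0], [4, -2.5, -50, 0], [4, -2.5, -50, 0], [4, -2.5, -50, 0], [8, -3, -50, 0], [8, -3, -50, 0], [8, -3, -50, 0], [4, -3, -36, 0]]])

```text
t: 2.2
tcp_pos: [0.4831, -0.1506, 0.1498]
tool_rot: [0.505, -0.495, -0.505, -0.495]
force: [0.8, -0.3, 0.2]
finger_gap: 1.003
```

```bash
python3 go.py .4874 -.152 .003 91.5
python3 - <<'E'
from h import *
E=T("wrist"); snap("wrist","w1.png",None,1.5)
for y in(-.11,-.02,.003,.11): 
    c=np.radians(91.5); P=(.5324-np.sin(c)*y,-.1512+np.cos(c)*y,.02 if y<0 else .028); print(y,(w2pix("wrist",P,E)*1.5).round(0))
E
```

```text
t 2.2 tcp [ 0.4831 -0.1506  0.1498] yaw 91.21 F [ 0.8 -0.3  0.2] gap 1.003 q [-0.52  0.44  1.78 -0.    0.93 -2.11]
need mm [146.8  -4.3  -1.5] turn -0.005
-0.11 [383. 437.]
-0.02 [382. 346.]
0.003 [382. 324.]
0.11 [381. 182.]
```

View pics/w1.png

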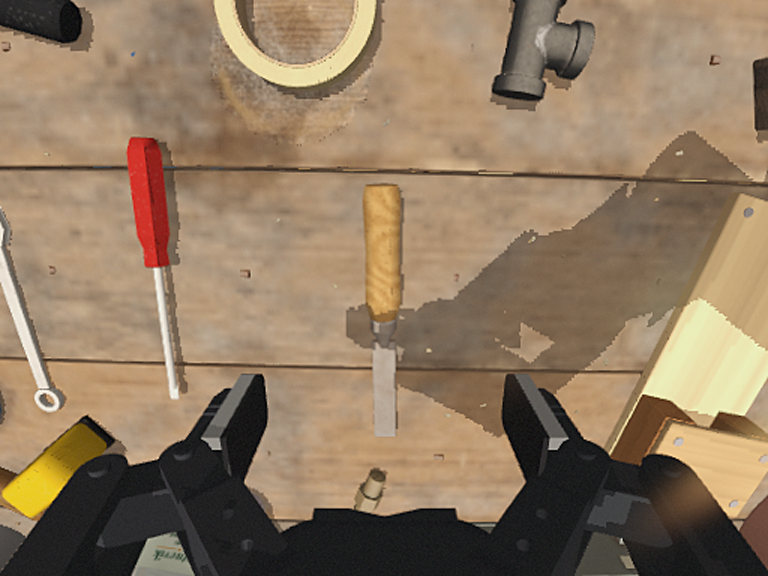

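The wrist view shows the chisel's butt at (383,185), its neck at (383,325) and its edge at (385,437). That agrees with the prediction to about 1 mm, so I'll descend and grip.

arm_command(series=[[[35, -4, -1.5, -0.005], [35, 0, 0, 0], [35, 0, 0, 0], [25, 0, 0, 0], [13, 0, 0, 0], [3, 0, 0, 0], [0, 0, 0, 0]]])

```text
t: 2.95
tcp_pos: [0.4875, -0.1489, 0.0045]
tool_rot: [0.507, -0.493, -0.507, -0.493]
force: [0.7, -0.5, 0.1]
finger_gap: 1.002
```

arm_command(series=[[[0, 0, 0, 0], [0, 0, 0, 0], [0, 0, 0, 0], [0, 0, 0, 0], [0, 0, 0, 0], [0, 0, 0, 0], [0, 0, 0, 0], [0, 0, 0, 0]]], jaw=0, force=70)

```text
t: 3.75
tcp_pos: [0.4872, -0.1489, 0.0043]
tool_rot: [-0.507, 0.493, 0.507, 0.493]
force: [-0.3, 0.5, 0.1]
finger_gap: -0.003
```

The gap reads shut, so the grip seems to have missed. I'll look before doing anything else.

```bash
python3 go.py .4874 -.152 .003 91.5
python3 - <<'E'
from h import *
a=snapshot("wrist")[:,:,::-1]; b=snapshot("side")[:,:,::-1][130:290,160:360]
f=lambda i,k:cv2.resize(np.ascontiguousarray(i),None,fx=k,fy=k,interpolation=cv2.INTER_CUBIC)
a=f(a,.78)[:300]; b=f(b,400/b.shape[1])
h=max(a.shape[0],b.shape[0]); o=np.zeros((h,a.shape[1]+b.shape[1],3),np.uint8); o[:a.shape[0],:a.shape[1]]=a; o[:b.shape[0],a.shape[1]:]=b
cv2.imwrite("pics/g1.png",o)
E
```

```text
t 3.75 tcp [ 0.4872 -0.1489  0.0043] yaw 91.62 F [-0.3  0.5  0.1] gap -0.003 q [-0.52  0.7   1.86 -0.    0.58 -2.12]
need mm [ 1.3 -0.1 -3.1] turn 0.0021
```

View pics/g1.png

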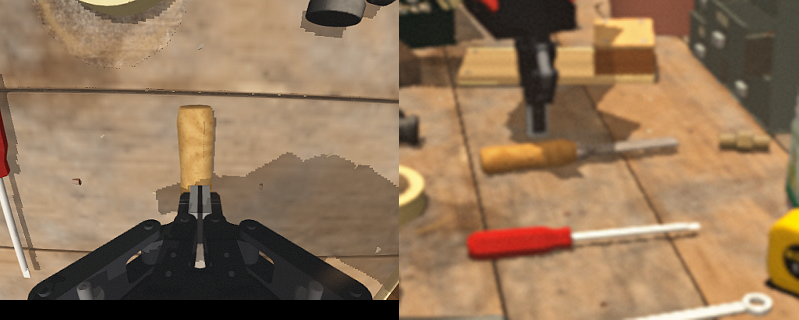

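Run:
```python
from h import *
s=status.sense(); E=T("wrist",s); print(s["t"])
P=np.array(s["tcp_pos"])
for dz in(0,.02,.05,.1): print(dz,(w2pix("wrist",P+[0,0,dz],E)*.78).round(),((w2pix("side",P+[0,0,dz])-[160,130])*2+[400,0]).round(), w2pix("scene",P+[0,0,dz]).round())
for y in(-.11,.003,.11):
    c=np.radians(91.5); Q=(.5324-np.sin(c)*y,-.1512+np.cos(c)*y,.016 if y<0 else .028); print(y,(w2pix("wrist",Q,E)*.78).round(),((w2pix("side",Q)-[160,130])*2+[400,0]).round())
print(np.array(camera_params("wrist")["mount"]).round(3).tolist())
snap("scene","s2.png",(150,60,390,300),2.4)
```

```text
3.85
0 [200. 175.] [540. 162.] [259. 239.]
0.02 [200. 186.] [539. 145.] [259. 233.]
0.05 [200. 207.] [538. 120.] [259. 224.]
0.1 [200. 267.] [537.  76.] [259. 209.]
-0.11 [196. 307.] [677. 139.]
0.003 [196. 232.] [578. 139.]
0.11 [195. 105.] [480. 150.]
[[-0.0, -0.326, 0.945, -0.177], [-0.001, -0.945, -0.326, 0.084], [1.0, -0.001, 0.0, -0.0], [0.0, 0.0, 0.0, 1.0]]
```

View pics/s2.png

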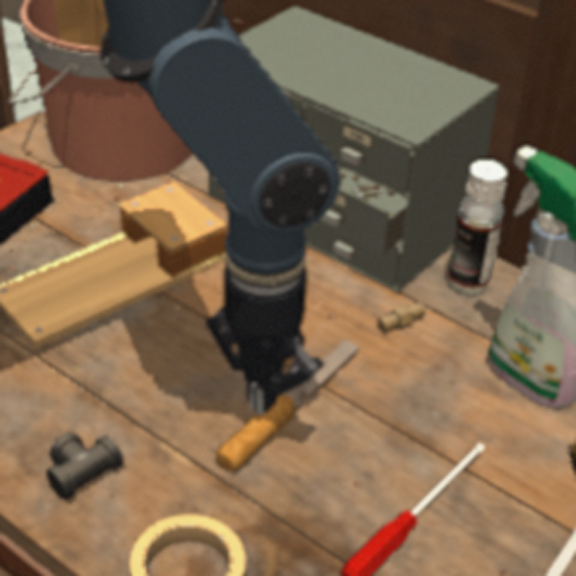

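All three views agree that the closed fingertips end about 30 mm above the reported TCP, at z≈0.03. In the side crop the tip is at (537,137), where the TCP itself would project to row 162. The jaws therefore shut just over the handle. The camera geometry otherwise matches: the chisel hasn't moved, and the measured force is about zero. So the fingers are effectively about 30 mm shorter than the stated TCP. I'll open, go to TCP z≈-0.025 in guarded steps, and watch the force.

arm_command(series=[[[0, 0, 0, 0], [0, 0, 0, 0], [0, 0, 0, 0], [0, 0, 0, 0], [0, 0, 0, 0], [0, 0, 0, 0], [0, 0, -3, 0], [5, 0, 0, 0], [5, 0, 0, 0], [0, 0, 0, 0]]], jaw=100)

```text
t: 4.9
tcp_pos: [0.4867, -0.1516, -0.0065]
tool_rot: [-0.506, 0.493, 0.508, 0.493]
force: [0.0, 0.3, 0.2]
finger_gap: 1.0
```

arm_command(series=[[[5, 0, 0, 0], [5, 0, 0, 0], [5, 0, 0, 0], [3, 0, 0, 0], [0, 0, 0, 0]]])

```text
t: 5.4
tcp_pos: [0.4869, -0.1517, -0.0242]
tool_rot: [-0.507, 0.493, 0.507, 0.493]
force: [0.2, -0.3, 0.3]
finger_gap: 0.999
```

There's no contact at TCP z = -0.024, which confirms the offset. Closing now.

arm_command(series=[[[0, 0, 0, 0], [0, 0, 0, 0], [0, 0, 0, 0], [0, 0, 0, 0], [0, 0, 0, 0], [0, 0, 0, 0], [0, 0, 0, 0]]], jaw=0, force=70)

```text
t: 6.1
tcp_pos: [0.4875, -0.152, -0.0232]
tool_rot: [0.507, -0.493, -0.507, -0.493]
force: [-0.6, 0.3, 5.3]
finger_gap: 0.302
```

```bash
python3 go.py .4874 -.152 .003 91.5
python3 - <<'E'
from h import *
snap("side","g2.png",(200,110,360,230),5)
E
```

```text
t 6.1 tcp [ 0.4875 -0.152  -0.0232] yaw 91.62 F [-0.6  0.3  5.3] gap 0.302 q [-0.52  0.75  1.87  0.    0.52 -2.12]
need mm [-26.2   0.1  -0. ] turn 0.002
```

View pics/g2.png

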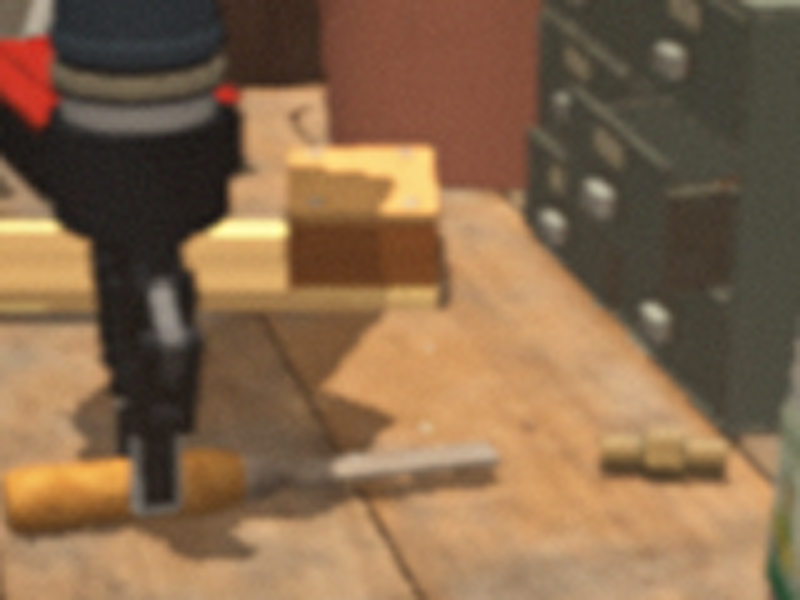

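The grip holds near y≈+45 mm with the gap at 0.30 (~26 mm), and the chisel is straight. Lifting.

arm_command(series=[[[-5, 0, 0, 0], [-15, 0, 0, 0], [-20, 0, 0, 0], [-20, 0, 0, 0], [-20, 0, 0, 0], [-20, 0, 0, 0], [0, 0, 0, 0]]])

```text
t: 6.85
tcp_pos: [0.4888, -0.1527, 0.0784]
tool_rot: [0.509, -0.492, -0.505, -0.493]
force: [0.6, -0.0, -1.4]
finger_gap: 0.298
```

```bash
python3 go.py .4289 .1695 .08 77.75
```

```text
t 6.85 tcp [ 0.4888 -0.1527  0.0784] yaw 91.62 F [ 0.6 -0.  -1.4] gap 0.298 q [-0.52  0.56  1.83  0.    0.75 -2.12]
need mm [ -2.7  50.8 323.8] turn 0.2421
```

arm_command(series=[[[0, 6, 25, 0], [0, 6, 40, 0], [0, 6, 40, 0], [0, 7, 45, 0], [0, 7, 45, 0], [0, 7, 45, 0], [0, 7, 45, 0], [0, 5, 39, 0], [0, 0, 0, 0.12], [0, 0, 0, 0.12]]])

```text
t: 7.85
tcp_pos: [0.4258, 0.172, 0.0753]
tool_rot: [-0.444, 0.551, 0.444, 0.55]
force: [0.3, 0.1, -0.1]
finger_gap: 0.3
```

```bash
python3 go.py .4289 .1695 -.005 77.75
python3 - <<'E'
from h import *
a=snapshot("scene")[:,:,::-1][110:250,120:300]; b=snapshot("side")[:,:,::-1][80:200,170:310]
f=lambda i,k:cv2.resize(np.ascontiguousarray(i),None,fx=k,fy=k,interpolation=cv2.INTER_CUBIC)
cv2.imwrite("pics/g3.png",cv2.hconcat([f(a,400/180)[:311],cv2.copyMakeBorder(f(b,2.55),0,311-306,0,0,0)]))
E
```

```text
t 7.85 tcp [0.4258 0.172  0.0753] yaw 77.8 F [ 0.3  0.1 -0.1] gap 0.3 q [ 0.14  0.52  1.95 -0.    0.67 -1.22]
need mm [80.3 -3.7 -1.8] turn 0.0009
```

View pics/g3.png

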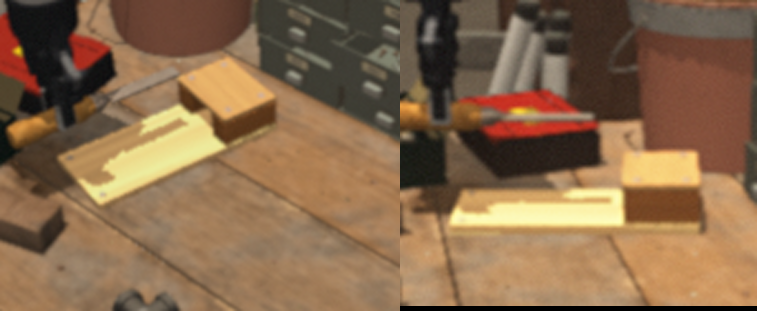

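The chisel is level and aligned above the board. I'll check that the brown block near the board clears the handle butt on the way down.

Run:
```python
from h import *
for uv in((167,312),(207,333),(222,312),(185,295)): print(uv,pix2w("scene",np.array(uv)/1.5,.04).round(3),pix2w("scene",np.array(uv)/1.5,0).round(3))
for uv in((214,230),(245,240),(256,238),(235,225)): print(uv,pix2w("side",np.array(uv)/1.5,.04).round(3))
```

```text
(167, 312) [0.299 0.176 0.04 ] [0.32  0.217 0.   ]
(207, 333) [0.312 0.087 0.04 ] [0.333 0.122 0.   ]
(222, 312) [0.36  0.106 0.04 ] [0.384 0.143 0.   ]
(185, 295) [0.346 0.187 0.04 ] [0.369 0.228 0.   ]
(214, 230) [0.305 0.182 0.04 ]
(245, 240) [0.357 0.116 0.04 ]
(256, 238) [0.376 0.122 0.04 ]
(235, 225) [0.342 0.202 0.04 ]
```

The block spans x≈0.30–0.36 and y≈0.10–0.19, which is close to the butt. I'll go 18 mm further forward before descending, which puts the edge about 10 mm outside the mouth.

arm_command(series=[[[0, -11, -1, 0], [0, -11, -1, 0], [0, 0, 0, 0], [15, 0, 0, 0], [20, 0, 0, 0], [20, 0, 0, 0], [15, 0, 0, 0], [6, 0, 0, 0], [4, 0, 0, 0], [0, 0, 0, 0]]])

```text
t: 8.95
tcp_pos: [0.4485, 0.1638, -0.0038]
tool_rot: [-0.444, 0.55, 0.444, 0.55]
force: [0.1, -0.0, -0.7]
finger_gap: 0.302
```

```bash
python3 go.py .5022 .1536 -.005 77.75
python3 - <<'E'
from h import *
a=snapshot("scene")[:,:,::-1][120:220,130:270]; b=snapshot("side")[:,:,::-1][110:180,170:310]
f=lambda i,k:cv2.resize(np.ascontiguousarray(i),None,fx=k,fy=k,interpolation=cv2.INTER_CUBIC)
cv2.imwrite("pics/g4.png",cv2.vconcat([f(a,3.5),f(b,3.5)]))
E
```

```text
t 8.95 tcp [ 0.4485  0.1638 -0.0038] yaw 77.85 F [ 0.1 -0.  -0.7] gap 0.302 q [ 0.12  0.7   1.95  0.    0.5  -1.24]
need mm [  1.2 -54.6   1.4] turn 0.0018
```

View pics/g4.png

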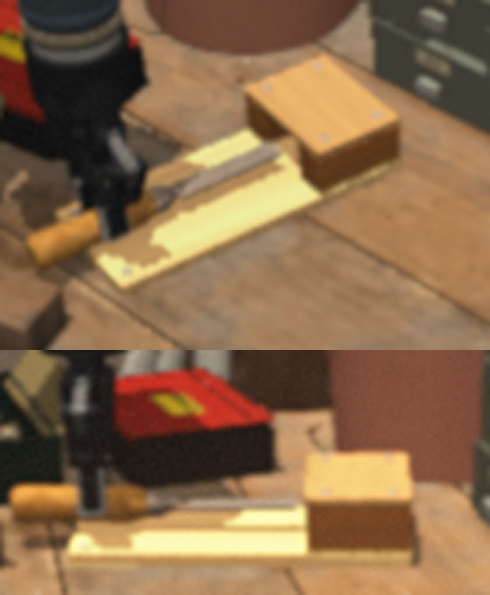

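The edge is at the mouth and centred, at about (278,150) in the scene crop and (300,504) in the side crop. The blade is at mid tunnel height. Sliding in.

arm_command(series=[[[0, -4, 1.4, 0], [0, -8, 0, 0], [0, -10, 0, 0], [0, -10, 0, 0], [0, -10, 0, 0], [0, -8, 0, 0], [0, -4, 0, 0], [0, 0, 0, 0], [0, 0, 0, 0]]])

```text
t: 9.95
tcp_pos: [0.5007, 0.1539, -0.0038]
tool_rot: [-0.444, 0.55, 0.445, 0.55]
force: [0.2, -0.3, -1.8]
finger_gap: 0.297
```

```bash
python3 go.py .5022 .1536 -.0112 77.75
```

```text
t 9.95 tcp [ 0.5007  0.1539 -0.0038] yaw 77.86 F [ 0.2 -0.3 -1.8] gap 0.297 q [ 0.08  0.72  1.83  0.    0.59 -1.27]
need mm [ 7.4 -1.5  0. ] turn 0.002
```

Nearly there. Lowering gently.

arm_command(series=[[[2, -1.5, 0, 0], [2, 0, 0, 0], [2, 0, 0, 0], [1, 0, 0, 0], [0, 0, 0, 0], [0, 0, 0, 0]]])

```text
t: 10.55
tcp_pos: [0.5028, 0.1537, -0.0107]
tool_rot: [-0.444, 0.55, 0.444, 0.55]
force: [0.5, 0.7, -2.8]
finger_gap: 0.298
```

```bash
python3 go.py .5022 .1536 -.0112 77.75
python3 - <<'E'
from h import *
a=snapshot("scene")[:,:,::-1][120:220,130:270]; b=snapshot("side")[:,:,::-1][110:180,170:310]
f=lambda i,k:cv2.resize(np.ascontiguousarray(i),None,fx=k,fy=k,interpolation=cv2.INTER_CUBIC)
cv2.imwrite("pics/g5.png",cv2.vconcat([f(a,3.5),f(b,3.5)]))
E
```

```text
t 10.55 tcp [ 0.5028  0.1537 -0.0107] yaw 77.87 F [ 0.5  0.7 -2.8] gap 0.298 q [ 0.08  0.74  1.83 -0.    0.58 -1.28]
need mm [ 0.5  0.5 -0.2] turn 0.002
```

View pics/g5.png

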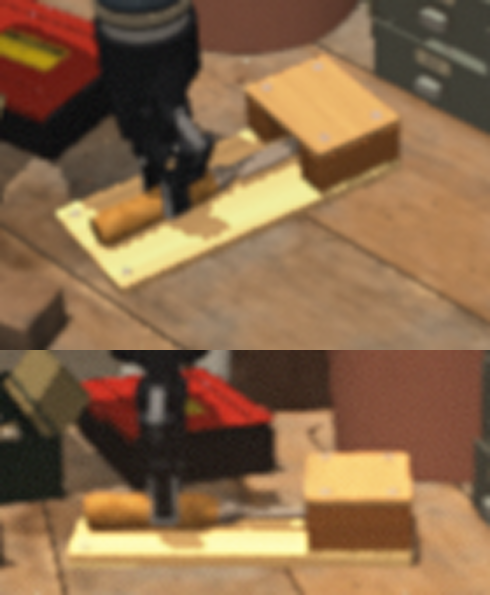

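The blade is in the tunnel and the handle is centred on the board, but there's no upward contact force yet (Fz -2.8). Lowering by millimetres until it touches.

arm_command(series=[[[0.7, 0, 0, 0], [0.5, 0, 0, 0], [0, 0, 0, 0]]])

```text
t: 10.95
tcp_pos: [0.503, 0.1537, -0.0112]
tool_rot: [-0.444, 0.55, 0.444, 0.55]
force: [-1.6, -0.0, 4.0]
finger_gap: 0.302
```

Contact is at Fz +4 N. Releasing now.

arm_command(series=[[[0, 0, 0, 0], [0, 0, 0, 0], [0, 0, 0, 0], [0, 0, 0, 0], [0, 0, 0, 0], [0, 0, 0, 0]]], jaw=85)

```text
t: 11.55
tcp_pos: [0.5028, 0.1536, -0.0119]
tool_rot: [-0.444, 0.55, 0.444, 0.55]
force: [-0.5, -0.2, 0.1]
finger_gap: 0.851
```

arm_command(series=[[[-8, 0, 0, 0], [-15, 0, 0, 0], [-25, 0, 0, 0], [-35, 0, 0, 0], [-35, 0, 0, 0], [-35, 0, 0, 0], [-30, 0, 0, 0], [0, 0, 0, 0]]])

```text
t: 12.35
tcp_pos: [0.506, 0.154, 0.176]
tool_rot: [-0.446, 0.547, 0.442, 0.553]
force: [0.5, 0.4, -0.0]
finger_gap: 0.849
```

```bash
python3 go.py .5022 .1536 .15 77.75
python3 - <<'E'
from h import *
E=T("wrist")
a=snapshot("scene")[:,:,::-1][120:220,130:270]; w=snapshot("wrist")[:,:,::-1]
f=lambda i,k:cv2.resize(np.ascontiguousarray(i),None,fx=k,fy=k,interpolation=cv2.INTER_CUBIC)
a=f(a,300/140); w=f(w,490/512)
cv2.imwrite("pics/end.png",cv2.hconcat([w,cv2.copyMakeBorder(a,0,w.shape[0]-a.shape[0],0,0,0)]))
c,s=np.cos(-.2138),np.sin(-.2138)
g=lambda x,y,z:(w2pix("wrist",(.5592+c*x-s*y,.1412+s*x+c*y,z),E)*490/512).round()
for n,p in dict(nearL=(-.13,.055,.012),nearR=(-.13,-.055,.012),roofL=(.05,.055,.056),roofR=(.05,-.055,.056),butt=(-.1233,0,.035),hfront=(-.0163,0,.035),neckend=(.0067,0,.029),mouthblade=(.05,0,.029)).items(): print(n,g(*p))
E
```

```text
t 12.35 tcp [0.506 0.154 0.176] yaw 77.88 F [ 0.5  0.4 -0. ] gap 0.849 q [ 0.08  0.42  1.7   0.    1.   -1.28]
need mm [25.9  3.9 -1.3] turn 0.0023
nearL [289. 100.]
nearR [199. 100.]
roofL [286. 248.]
roofR [201. 248.]
butt [244. 107.]
hfront [244. 194.]
neckend [244. 208.]
mouthblade [244. 237.]
```

View pics/end.png

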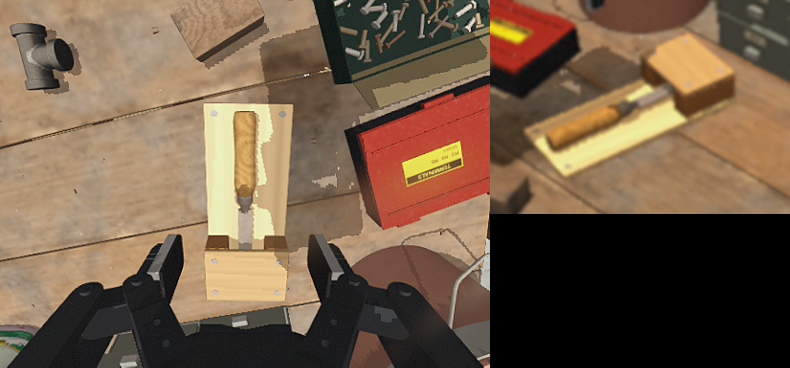

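The final view shows the chisel lying flat on the board: butt at (245,111), neck at (245,205), blade entering the mouth at (246,240). The butt sits 7 px inside the board's near edge, exactly as predicted for an edge two thirds in. It's straight to about 2°, and the gripper is clear.

```bash
python3 -c "
from h import *
print(ticket.sign_off())"
```

```text
the job is handed in; nothing more can be done
None
```

The chisel is in the edge guard, and I handed the job in at about 12.5 s of the 42 s allowed. The edge is about two thirds of the way into the tunnel, 47 mm of 70 by calculation. The handle lies flat on the board.

**Grasp:** The first grasp closed on air. The fingertips turned out to end about 30 mm short of the stated TCP, which all three cameras showed. I went about 28 mm lower with no contact force, and the second grasp held at a gap of 0.30.

**Last checks:**
- **Depth:** in the final wrist picture the butt is 7 px inside the board's near edge, the same as predicted for that depth. I give the depth about ±3 mm, because absolute positions were off by up to 4 px (a few mm). The cutting edge itself is hidden under the roof, so I did not see it directly.
- **Straightness:** the chisel sits about 3–4 mm off the board's centre line at the butt, and about 1–2° off its axis. I left this as it was.
- **Contact:** the force reading is about zero with the gripper open and lifted clear, at TCP z 0.176. The largest force in any reading was about 5 N.
- **Screwdriver:** it was never touched. It was still in place in the mid-task pictures, but it is outside the view of the final ones.

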